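# Fold down the flags of the tasting board

### The job

The tasting board must go under its low cover: run your fingertips gently, in one unhurried pass just above the board, along its curved row of upright metal flags, from the robot's left end to its right end, so that the flags fold down flat one after another and all four lie flat. Only push the flags over; do not touch the chocolates behind them, do not lift, shift or press hard on the board, and leave the other things on the counter alone.

Things in the scene. Friction and masses are not known exactly. Their poses are not given: they have to be found in the camera images.
- board: wooden board, 115 (x) x 200 (y) x 18 mm high, about 1.2 kg, loose on the counter. Origin: centre of its underside; y along the row to the robot's left, x away from the robot. Four hinged flags stand on an arc of 150 mm radius that bulges to +x, 44 mm apart. Feet of flags 1 to 4 from the origin: x -25, -13, -13, -25; y +64, +22, -22, -64; z 22 mm. Yaw within 0.55 rad.
- chocolates: four round chocolates, 24 mm across, their tops 33 mm above the counter, fixed on the board, one at each flag, their centres 50 mm from the flag's foot in the board's +x direction. This body's origin is the board's origin, not a chocolate.
- flag_1 (a joint): fold angle of flag 1 in rad: about 0 upright, 1.5 flat. It folds only along the row, to the robot's right (flag 4's end), and stays at any angle (hinge friction 0.006 N m, under 1 N at the fingertip). A plain metal plate across the row, 20 mm wide, 2.5 mm thick, 34 mm tall above its hinge; its top is 56 mm above the counter.
- flag_1_foot (a point): middle of the hinge axis at the foot of flag 1, 22 mm above the counter, 4 mm above the board's top. Its x lies along the hinge axis, across the row; at joint value 0 its z points up and its -y along the row, the way it folds.
- flag_2 (a joint): fold angle of flag 2 in rad: about 0 upright, 1.5 flat. It folds only along the row, to the robot's right (flag 4's end), and stays at any angle (hinge friction 0.006 N m, under 1 N at the fingertip). A plain metal plate across the row, 20 mm wide, 2.5 mm thick, 34 mm tall above its hinge; its top is 56 mm above the counter.
- flag_2_foot (a point): middle of the hinge axis at the foot of flag 2, 22 mm above the counter, 4 mm above the board's top. Its x lies along the hinge axis, across the row; at joint value 0 its z points up and its -y along the row, the way it folds.
- flag_3 (a joint): fold angle of flag 3 in rad: about 0 upright, 1.5 flat. It folds only along the row, to the robot's right (flag 4's end), and stays at any angle (hinge friction 0.006 N m, under 1 N at the fingertip). A plain metal plate across the row, 20 mm wide, 2.5 mm thick, 34 mm tall above its hinge; its top is 56 mm above the counter.
- flag_3_foot (a point): middle of the hinge axis at the foot of flag 3, 22 mm above the counter, 4 mm above the board's top. Its x lies along the hinge axis, across the row; at joint value 0 its z points up and its -y along the row, the way it folds.
- flag_4 (a joint): fold angle of flag 4 in rad: about 0 upright, 1.5 flat. It folds only along the row, to the robot's right (flag 4's end), and stays at any angle (hinge friction 0.006 N m, under 1 N at the fingertip). A plain metal plate across the row, 20 mm wide, 2.5 mm thick, 34 mm tall above its hinge; its top is 56 mm above the counter.
- flag_4_foot (a point): middle of the hinge axis at the foot of flag 4, 22 mm above the counter, 4 mm above the board's top. Its x lies along the hinge axis, across the row; at joint value 0 its z points up and its -y along the row, the way it folds.
- ballotin_b: small dark brown card gift box with a cream ribbon bow, 61 x 86 x 63 mm high, loose bystander behind or left of the board; origin at the centre of its underside
- ballotin_c: grey-blue card gift box with a brown ribbon, 69 x 101 x 58 mm high, loose bystander behind or left of the board; origin at the centre of its underside
- sticker_roll: white roll of paper seals lying flat, 69 mm across, 26 mm high, loose bystander left of the board; origin at the centre of its underside
- ribbon_ivory: flat-lying spool of cream ribbon, 66 mm across, 24 mm high, loose bystander left of the board; origin at the centre of its underside

How it is judged:
By the outcome, as a careful person would: the job done as asked, in the order asked, and still so for the second after the job is handed in, with the robot touching nothing.
It also fails if it takes over 37 s, if anything falls off the work surface, if the arm or the gripper's body presses on something with over 40 N, if the wrist force passes 120 N, or if a joint passes its speed limit or range.

### The arm

A 6-joint arm with a two-finger parallel gripper is mounted at the origin on a cart in front of the work surface, level with it; the furniture and walls round the work are solid. World frame = base frame: x ahead of the robot, y to its left, z up, the work surface at z = 0. Lengths are in mm, angles in rad, forces in N, time in s.
With the tool pointing down it reaches from about 275 to 1000 mm from the base axis. Payload 8.4 kg.
Tool frame: the origin (TCP) lies between the finger pads; the fingertips stand 22 mm ahead of it and the grasp point (between the pads) lies 3 mm ahead of it; z points along the fingers, y is the line along which they close (so a half turn about z gives the same grasp; the last joint's range is limited). The gripper opens to 85 mm and grips with 20 to 120 N. Pads are 22 mm wide; open, the fingers measure 114 mm over their backs; the gripper's body (76 mm by 85 mm) begins 54 mm behind the grasp point. The pads swing forward as they close: fully open they stand 13 mm farther back than shut.
Start: joints at [1.11, 0.353, 1.633, -0, 1.155, -0.002], TCP at [276.794, 560.369, 253.281] pointing down, gripper open.
Joint ranges: [-2.63, 2.63], [-0.92, 2.1], [0.06, 2.66], [-1.3, 4.44], [0, 2.69], [-3.02, 3.02]. Speed limits (rad/s): [2.22, 2.22, 2.79, 3.14, 3.14, 3.14].

### API

Orientations are given as [roll, pitch, yaw] about the fixed x, y, z axes, in that order (R = Rz(yaw) Ry(pitch) Rx(roll)).
In Python, from rig import r, grab_frame gives the robot as it stands.
- The arm moves only by the shell command python3 -m inch 'ROWS' [FORCE]. ROWS is JSON, a list of rows, each a list of 7 numbers: the turn, a rotation vector about the tool's x, y, z as a fraction of full scale, then the shift along the tool's x, y, z as a fraction of full scale, then the closure, from 0 (fully open) to 1 (shut). In form: [[rx, ry, rz, dx, dy, dz, fingers], ...]. A call has 1 to 8 rows; each row shifts and turns the commanded pose from where the row before left it, along the tool's axes as they then stand; what a row does not reach is not made up. Full scale, the value 1, is 2.5 cm for a shift and pi rad for a turn. A row lasts 1/12 s, in which the tool goes at most 41.7 mm and 7.16 degrees, less where a joint would pass 70% of its speed; a pose out of reach is approached as far as the arm can. A call with a number of a shift or a turn outside -1 to 1 is refused whole. A call with a gripper value outside its range is refused whole. The fingers move at their own pace and stop on an object; FORCE is the grip in N (left out, the last holds). Time passes only in rows, so rows that do not move let the fingers close. It gives the time, the measured TCP pose, the force, the opening and the grip force at its end, in the units of the state.
- r.sense(): the state, without advancing time (a new reading comes with each control period).
- grab_frame(name): name is "side" or "top"; returns a dict with "pixels" (400x640x3 uint8, red, green, blue), "z_map" (400x640 float32, mm along the optical axis (not along the pixel's ray), 0 where there is no reading), "vertical_fov" (degrees; the focal length in pixels is half the picture's height over the tangent of half this angle, whatever the lens; pixels are square), "cx", "cy" (the principal point, pixels), "cam_to_world" (4x4, takes a point from camera to world coordinates). Camera axes: x right, y down, z forward; pixel columns grow to the right and rows downward; lengths in mm; the calibration is good to about 2 mm. A picture is of the moment at which its call begins.
- r.sign_off(): hands the job in; it is judged then, once.
The state is a dict: "clock": time; "qpos": joint angles; "qvel": joint speeds; "joint_efforts": joint torques, N m; "eef_pos": TCP position; "tcp_rot": TCP orientation; "contact_force": force on the tool from outside, world axes, zero at the start; "wrist_torque": the same for the moment, N m; "opening": opening from 0.0 (shut) to 1.0 (fully open); "grasp_force": force on a finger pad.
Only numpy, scipy, OpenCV 4.12 (cv2) and the standard library are available. Lean on these libraries where they do the work, as an engineer would, in place of code of your own. Each camera call takes 0.05 s, during which the arm holds its last target. There are 200 camera calls.

## Working session

There is one attempt and no reset: what is moved stays moved. The work goes in short steps, Python scripts to look and compute and a shell command to move; the robot and the scene stay as the last step left them, time stands still between calls to the robot, and variables do not carry over. Pictures are saved under pics/ and viewed, at most 10 in all, crops included, and the job is handed in when it is done.

```bash
mkdir -p pics
cat > h.py <<'E'
import numpy as np,cv2
from rig import r,grab_frame
def cloud(f):
    z=f["z_map"];h,w=z.shape;F=h/2/np.tan(np.radians(f["vertical_fov"])/2)
    u,v=np.meshgrid(np.arange(w),np.arange(h))
    P=np.stack([(u-f["cx"])/F*z,(v-f["cy"])/F*z,z],-1);T=np.array(f["cam_to_world"])
    W=P@T[:3,:3].T+T[:3,3];W[z<=0]=np.nan;return W
E
python3 - <<'E'
from h import *
for n in("top","side"):
    f=grab_frame(n);cv2.imwrite(f"pics/{n}0.png",f["pixels"][:,:,::-1]);np.savez(f"{n}0.npz",W=cloud(f),p=f["pixels"])
    print(n,f["vertical_fov"],f["cx"],f["cy"],np.round(f["cam_to_world"],3))
s=r.sense();print({k:np.round(v,3) for k,v in s.items()})
E
```

```text
top 57.7732671973935 316.8025679501744 198.362259344222 [[-4.00000e-03 -9.94000e-01  1.11000e-01  4.19899e+02]
 [-9.99000e-01  8.00000e-03  3.30000e-02  3.64648e+02]
 [-3.40000e-02 -1.11000e-01 -9.93000e-01  9.08850e+02]
 [ 0.00000e+00  0.00000e+00  0.00000e+00  1.00000e+00]]
side 49.90647842619317 318.25789906017917 198.45025617730386 [[ 9.94000e-01 -6.90000e-02  9.00000e-02  4.44550e+02]
 [-1.12000e-01 -4.75000e-01  8.73000e-01 -3.36641e+02]
 [-1.80000e-02 -8.77000e-01 -4.79000e-01  4.59707e+02]
 [ 0.00000e+00  0.00000e+00  0.00000e+00  1.00000e+00]]
{'clock': np.float64(0.1), 'qpos': array([ 1.11 ,  0.354,  1.634,  0.   ,  1.155, -0.002]), 'qvel': array([ 0.   , -0.002, -0.002,  0.   ,  0.001, -0.001]), 'joint_efforts': array([ 1.0000e-03, -6.0636e+01, -3.4282e+01, -0.0000e+00,  4.0000e-03,
        0.0000e+00]), 'eef_pos': array([276.585, 560.01 , 252.639]), 'tcp_rot': array([-3.14 , -0.   ,  2.683]), 'contact_force': array([-0.272, -0.051, -0.064]), 'wrist_torque': array([-0.012, -0.001,  0.   ]), 'grasp_force': np.float64(0.0), 'opening': np.float64(1.0)}
```

View pics/top0.png

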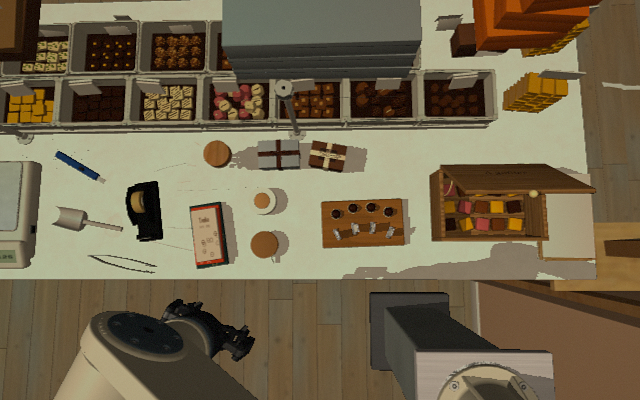

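View pics/side0.png

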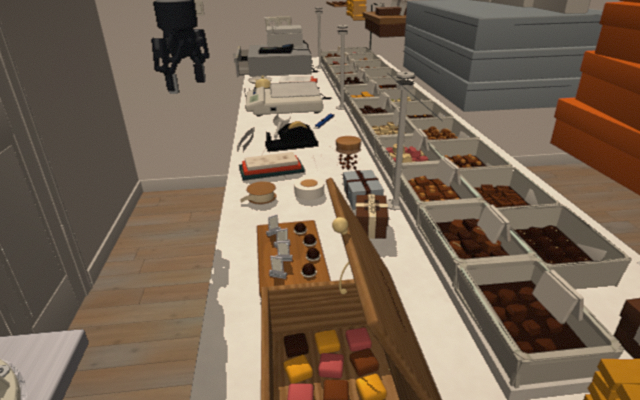

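The top view shows the board at about (363,222), with flags from (337,238) to (388,230), chocolates behind them at row 210, and an open chest to its right at (510,205). The side view shows the four flags upright at (273,228)–(278,268). Next I'll measure the poses.

```bash
python3 - <<'E'
from h import *
d=np.load("top0.npz");W=d["W"];p=d["p"]
sub=(slice(190,258),slice(312,415))
w=W[sub].reshape(-1,3);z=w[:,2]
print("counter z",np.nanmedian(z[np.abs(z)<8]))
b=w[(z>12)&(z<60)]
print(len(b)); q=w[(z>13)&(z<23)][:,:2].astype(np.float32)
print("board rect",cv2.minAreaRect(b[:,:2].astype(np.float32)),cv2.minAreaRect(q))
for n in("top","side"):
    d=np.load(n+"0.npz");W=d["W"]
    ok=(W[...,0]>300)&(W[...,0]<480)&(W[...,1]>150)&(W[...,1]<420)
    for lo,hi in((27,37),(40,62)):
        m=(ok&(W[...,2]>lo)&(W[...,2]<hi)).astype(np.uint8)
        k,l=cv2.connectedComponents(m,connectivity=8)
        for i in range(1,k):
            a=W[l==i]
            if len(a)>5:print(n,lo,len(a),np.round(a.mean(0),1),np.round(a.min(0)),np.round(a.max(0)))
# surroundings height map extents
W=np.load("top0.npz")["W"]
ok=(W[...,2]>10)&(W[...,0]>150)&(W[...,0]<620)&(W[...,1]>0)&(W[...,1]<620)&(W[...,2]<400)
k,l,s,c=cv2.connectedComponentsWithStats(ok.astype(np.uint8))
for i in range(1,k):
    if s[i,4]>60:a=W[l==i];print(np.round(c[i]),s[i,4],np.round(np.percentile(a,1,0)),np.round(np.percentile(a,99,0)))
E
python3 - <<'E'
import cv2
a=cv2.imread("pics/top0.png")[185:265,305:425];cv2.imwrite("pics/crop.png",cv2.resize(a,None,fx=6,fy=6,interpolation=cv2.INTER_CUBIC))
E
```

```text
counter z -0.36378853505920006
3806
board rect ((458.69219970703125, 284.3861083984375), (114.79545593261719, 199.6888885498047), 1.903647780418396) ((458.69219970703125, 284.3861083984375), (114.79545593261719, 199.6888885498047), 1.903647780418396)
top 27 25 [476.7 349.2  30.9] [473. 340.  28.] [480. 357.  34.]
top 27 8 [478.4 221.2  30.2] [477. 215.  28.] [479. 227.  32.]
top 27 7 [440.9 304.2  32.4] [434. 302.  27.] [448. 305.  36.]
top 40 22 [446.4 261.4  51.4] [438. 259.  40.] [457. 263.  58.]
top 40 26 [445.8 300.7  50.3] [438. 297.  40.] [455. 303.  57.]
top 40 21 [434.6 220.   51.7] [426. 216.  40.] [443. 224.  58.]
top 40 15 [431.8 347.   53.9] [424. 342.  47.] [441. 351.  58.]
side 27 36 [475.4 343.4  30.9] [470. 335.  27.] [480. 354.  35.]
side 27 42 [430.1 344.7  31.7] [422. 339.  27.] [439. 351.  36.]
side 27 37 [445.5 301.3  33.3] [435. 298.  28.] [453. 304.  37.]
side 27 54 [445.  259.1  32.3] [436. 256.  27.] [455. 262.  37.]
side 27 26 [477.3 217.1  30.6] [473. 211.  28.] [480. 224.  34.]
side 27 52 [433.8 216.8  32.2] [425. 212.  27.] [443. 223.  37.]
side 40 85 [429.8 344.2  49.1] [421. 340.  40.] [438. 351.  58.]
side 40 76 [445.1 297.5  49.1] [436. 294.  40.] [454. 301.  57.]
side 40 107 [444.6 258.5  49.3] [435. 256.  40.] [454. 262.  58.]
side 40 109 [433.4 216.3  49.2] [424. 212.  40.] [442. 222.  58.]
[225. 159.] 124 [593. 599.  59.] [619. 619.  87.]
[327. 162.] 497 [585. 328.  13.] [620. 412.  63.]
[278. 163.] 508 [594. 438.  13.] [619. 537.  49.]
[465. 194.] 3517 [414.   2.  14.] [585. 115. 242.]
[262. 201.] 617 [482. 498.  14.] [546. 563.  29.]
[362. 223.] 3810 [402. 187.  14.] [515. 382.  54.]
[464. 207.] 166 [481.  19.  11.] [511.  52.  25.]
[477. 206.] 71 [483.   1.  13.] [512.  12.  25.]
[465. 224.] 165 [438.  20.  11.] [470.  52.  25.]
[478. 224.] 69 [442.   1.  11.] [469.  11.  26.]
[263. 244.] 578 [377. 494.  20.] [438. 556.  28.]
[214. 329.] 1806 [239. 492. 253.] [320. 618. 398.]
```

View pics/crop.png

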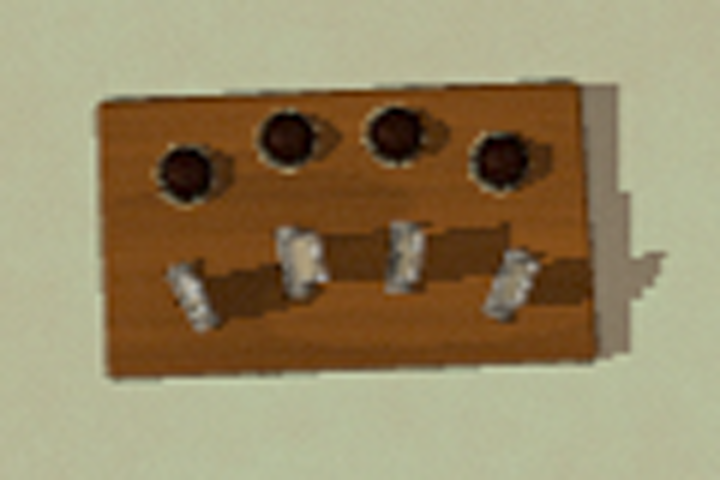

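The board's centre is about (458.7, 284.4) with yaw about +0.03. That puts the flag arc's centre at about (297.4, 279.5) with a 150 mm radius, and the crop confirms all four flags are upright. I'll close the fingers and approach a point ahead of flag 1.

```bash
python3 -m inch '[[0,0,0,-0.8,-0.415,0.5,1],[0,0,0,-0.8,-0.415,0.5,1],[0,0,0,-0.8,-0.415,0.5,1],[0,0,0,-0.8,-0.415,0.5,1],[0,0,0,-0.8,-0.415,0.5,1],[0,0,0,-0.8,-0.415,0.5,1],[0,0,0,-0.8,-0.415,0.5,1],[0,0,0,-0.8,-0.415,0.5,1]]' 20
python3 -m inch '[[0,0,0,-0.8,-0.415,0.5,1],[0,0,0,-0.8,-0.415,0.5,1],[0,0,-0.037,0,0,0,1],[0,0,-0.037,0,0,0,1],[0,0,-0.037,0,0,0,1],[0,0,-0.037,0,0,0,1],[0,0,-0.037,0,0,0,1],[0,0,-0.037,0,0,0,1]]'
python3 -m inch '[[0,0,-0.037,0,0,0,1],[0,0,-0.037,0,0,0,1],[0,0,-0.037,0,0,0,1],[0,0,-0.037,0,0,0,1],[0,0,0,0,0,0,1],[0,0,0,0,0,0,1]]'
python3 - <<'E'
from h import *
s=r.sense();print(s["clock"],s["eef_pos"],s["tcp_rot"],s["opening"],s["contact_force"])
e=s["eef_pos"]
for n in("side","top"):
    f=grab_frame(n);W=cloud(f);cv2.imwrite(f"pics/{n}1.png",f["pixels"][:,:,::-1])
    m=(np.hypot(W[...,0]-e[0],W[...,1]-e[1])<30)&(W[...,2]>60)
    a=W[m];print(n,len(a),np.sort(a[:,2])[:12].round(1) if len(a) else'')
E
```

```text
clock: 0.77
eef_pos: [383.8, 414.0, 152.5]
tcp_rot: [-3.141, -0.0, 2.683]
contact_force: [-0.1, -0.5, 0.3]
opening: 0.006
grasp_force: 0.0
clock: 1.43
eef_pos: [410.0, 378.5, 128.0]
tcp_rot: [-3.141, -0.001, -2.897]
contact_force: [-1.1, -0.3, -0.7]
opening: 0.002
grasp_force: 0.0
clock: 1.93
eef_pos: [410.0, 378.6, 128.0]
tcp_rot: [-3.142, -0.001, -2.442]
contact_force: [0.6, -0.6, 1.6]
opening: 0.002
grasp_force: 0.0
1.9333 [410.00761452 378.61778301 128.02524433] [-3.14157945e+00 -5.57318281e-04 -2.44163434e+00] 0.001877774249619516 [ 0.61425933 -0.55753621  1.56249887]
side 1232 [107.  107.1 107.5 107.8 108.  108.  108.7 108.9 109.  109.2 109.5 109.8]
top 2133 [478.7 478.9 479.1 479.8 479.9 480.2 480.2 480.2 480.2 480.3 480.4 480.5]
```

View pics/side1.png

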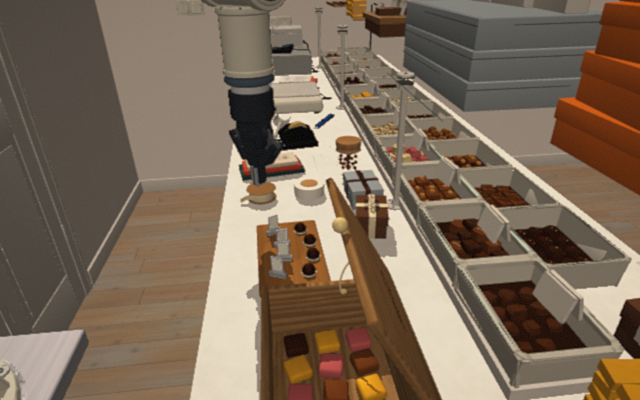

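The closed fingers hover clear to the left of the board, and the depth gives tips at about z 107, so the 22 mm tip offset holds. Now I'll lower them.

```bash
python3 -m inch '[[0,0,0,0,0,0.4,1],[0,0,0,0,0,0.4,1],[0,0,0,0,0,0.4,1],[0,0,0,0,0,0.4,1],[0,0,0,0,0,0.4,1],[0,0,0,0,0,0.4,1],[0,0,0,0,0,0.4,1],[0,0,0,0,0,0.36,1]]'
python3 -m inch '[[0,0,0,0,0,0,1],[0,0,0,-0.04,0,0,1],[0,0,0,-0.02,0,0,1]]'
```

```text
clock: 2.7
eef_pos: [410.0, 378.6, 47.9]
tcp_rot: [-3.142, -0.001, -2.438]
contact_force: [-0.1, -0.1, -0.1]
opening: 0.004
grasp_force: 0.0
clock: 2.95
eef_pos: [411.6, 380.0, 49.5]
tcp_rot: [3.142, 0.0, -2.438]
contact_force: [-0.4, 0.5, 0.3]
opening: 0.001
grasp_force: 0.0
```

```bash
python3 -m inch '[[0,0,0.0074,0,-0.14,0.005,1],[0,0,0.0074,0,-0.14,0.005,1],[0,0,0.0074,0,-0.14,0.005,1],[0,0,0.0074,0,-0.14,0.005,1],[0,0,0.0074,0,-0.14,0.005,1],[0,0,0.0074,0,-0.14,0.005,1],[0,0,0.0074,0,-0.14,0.005,1],[0,0,0.0074,0,-0.14,0.005,1]]'
```

```text
clock: 3.62
eef_pos: [427.8, 356.7, 48.3]
tcp_rot: [3.142, 0.0, -2.626]
contact_force: [0.0, 1.1, 0.2]
opening: 0.003
grasp_force: 0.2
```

```bash
python3 -m inch '[[0,0,0.0074,0.005,-0.14,0,1],[0,0,0.0074,0.005,-0.14,0,1],[0,0,0.0074,0.005,-0.14,0,1],[0,0,0.0074,0.005,-0.14,0,1],[0,0,0.0074,0.005,-0.14,0,1],[0,0,0.0074,0.005,-0.14,0,1],[0,0,0.0074,0.005,-0.14,0,1],[0,0,0.0074,0.005,-0.14,0,1]]'
python3 - <<'E'
from h import *
f=grab_frame("side");cv2.imwrite("pics/s2.png",cv2.resize(f["pixels"][190:310,220:380,::-1],None,fx=4,fy=4,interpolation=cv2.INTER_CUBIC))
E
```

```text
clock: 4.28
eef_pos: [438.6, 330.9, 48.3]
tcp_rot: [-3.142, -0.0, -2.812]
contact_force: [0.2, 0.2, 0.6]
opening: 0.0
grasp_force: 0.1
```

View pics/s2.png

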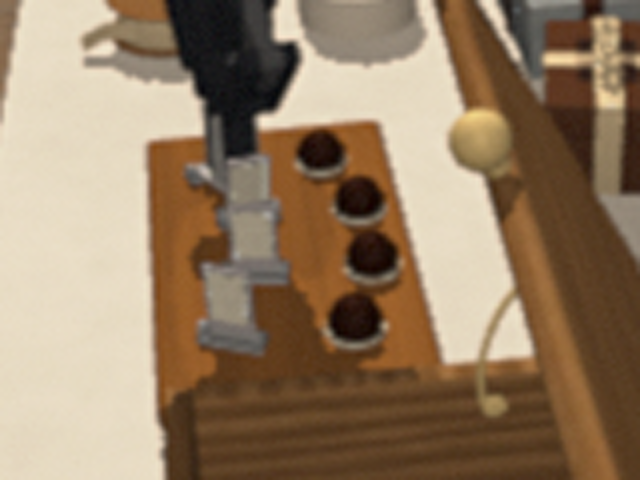

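Flag 1 has gone under the fingertip, and flags 2–4 and the chocolates are undisturbed. I'll continue along the arc.

```bash
python3 -m inch '[[0,0,0.0074,0.005,-0.14,0,1],[0,0,0.0074,0.005,-0.14,0,1],[0,0,0.0074,0.005,-0.14,0,1],[0,0,0.0074,0.005,-0.14,0,1],[0,0,0.0074,0.005,-0.14,0,1],[0,0,0.0074,0.005,-0.14,0,1],[0,0,0.0074,0.005,-0.14,0,1],[0,0,0.0074,0.005,-0.14,0,1]]'
python3 - <<'E'
from h import *
s=r.sense();e=s["eef_pos"];print(np.hypot(e[0]-297.4,e[1]-279.5))
f=grab_frame("side");W=cloud(f);cv2.imwrite("pics/s3.png",cv2.resize(f["pixels"][190:310,220:380,::-1],None,fx=4,fy=4,interpolation=cv2.INTER_CUBIC))
m=(abs(W[...,0]-433)<14)&(abs(W[...,1]-332)<24)&(W[...,2]<70)
print(np.percentile(W[m][:,2],[5,50,90,99]))
E
```

```text
clock: 5.0
eef_pos: [444.6, 303.6, 48.3]
tcp_rot: [3.141, 0.0, -2.998]
contact_force: [-0.7, 0.8, 0.4]
opening: -0.0
grasp_force: 0.2
149.1464034262611
[18.13882288 19.69985582 26.01641385 27.73253603]
```

View pics/s3.png

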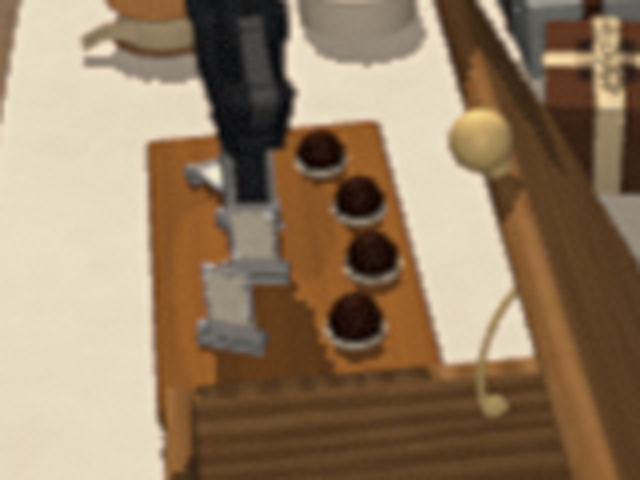

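Flag 1 lies flat behind the finger (local heights at most about 27 mm), and the contact force is under 1 N. Continuing.

```bash
python3 -m inch '[[0,0,0.0074,-0.003,-0.14,0,1],[0,0,0.0074,-0.003,-0.14,0,1],[0,0,0.0074,-0.003,-0.14,0,1],[0,0,0.0074,-0.003,-0.14,0,1],[0,0,0.0074,-0.003,-0.14,0,1],[0,0,0.0074,-0.003,-0.14,0,1],[0,0,0.0074,-0.003,-0.14,0,1],[0,0,0.0074,-0.003,-0.14,0,1]]'
python3 -m inch '[[0,0,0.0074,-0.003,-0.14,0,1],[0,0,0.0074,-0.003,-0.14,0,1],[0,0,0.0074,-0.003,-0.14,0,1],[0,0,0.0074,-0.003,-0.14,0,1],[0,0,0.0074,-0.003,-0.14,0,1],[0,0,0.0074,-0.003,-0.14,0,1],[0,0,0.0074,-0.003,-0.14,0,1],[0,0,0.0074,-0.003,-0.14,0,1]]'
```

```text
clock: 5.72
eef_pos: [446.9, 275.7, 48.3]
tcp_rot: [-3.142, -0.0, 3.099]
contact_force: [0.7, -0.2, 0.6]
opening: -0.005
grasp_force: 0.2
clock: 6.38
eef_pos: [444.0, 247.8, 48.2]
tcp_rot: [-3.141, -0.0, 2.913]
contact_force: [0.3, 0.4, -0.2]
opening: 0.001
grasp_force: 0.1
```

```bash
python3 -m inch '[[0,0,0.0074,-0.002,-0.14,0,1],[0,0,0.0074,-0.002,-0.14,0,1],[0,0,0.0074,-0.002,-0.14,0,1],[0,0,0.0074,-0.002,-0.14,0,1],[0,0,0.0074,-0.002,-0.14,0,1],[0,0,0.0074,-0.002,-0.14,0,1],[0,0,0.0074,-0.002,-0.14,0,1],[0,0,0.0074,-0.002,-0.14,0,1]]'
python3 -m inch '[[0,0,0.0074,-0.002,-0.14,0,1],[0,0,0.0074,-0.002,-0.14,0,1],[0,0,0.0074,-0.002,-0.14,0,1],[0,0,0.0074,-0.002,-0.14,0,1],[0,0,0.0074,-0.002,-0.14,0,1],[0,0,0.0074,-0.002,-0.14,0,1],[0,0,0.0074,-0.002,-0.14,0,1],[0,0,0.0074,-0.002,-0.14,0,1]]'
python3 -m inch '[[0,0,0.0074,-0.002,-0.14,0,1],[0,0,0.0074,-0.002,-0.14,0,1],[0,0,0.0074,-0.002,-0.14,0,1],[0,0,0.0074,-0.002,-0.14,0,1]]'
```

```text
clock: 7.05
eef_pos: [436.0, 221.3, 48.3]
tcp_rot: [3.141, 0.0, 2.727]
contact_force: [0.9, 0.9, -0.2]
opening: -0.0
grasp_force: 0.4
clock: 7.72
eef_pos: [422.9, 196.3, 48.3]
tcp_rot: [-3.142, -0.0, 2.541]
contact_force: [0.1, -0.4, 0.2]
opening: -0.001
grasp_force: 0.1
clock: 8.05
eef_pos: [414.7, 185.0, 48.3]
tcp_rot: [-3.142, -0.0, 2.448]
contact_force: [-0.3, -0.8, 0.0]
opening: -0.006
grasp_force: 0.0
```

Now I'll lift straight up, then retreat left and back so the view is clear.

```bash
python3 -m inch '[[0,0,0,0,0,-0.2,1],[0,0,0,0,0,-0.5,1],[0,0,0,0,0,-0.8,1],[0,0,0,0,0,-0.8,1],[0,0,0,0,0,-0.8,1],[0,0,0,0,0,-0.8,1],[0,0,0,0,0,-0.8,1],[0,0,0,0,0,-0.5,1]]'
python3 -m inch '[[0,0,0,0.6,0,-0.6,1],[0,0,0,0.6,0,-0.6,1],[0,0,0,0.6,0,-0.6,1],[0,0,0,0.4,0,-0.4,1],[0,0,0,0,0,0,1],[0,0,0,0,0,0,1]]'
python3 - <<'E'
from h import *
for n in("side","top"):
    f=grab_frame(n);W=cloud(f);p=f["pixels"][...,::-1]
    c=p[190:310,220:380] if n=="side" else p[185:265,305:425]
    cv2.imwrite(f"pics/{n}4.png",cv2.resize(c,None,fx=4,fy=4,interpolation=cv2.INTER_CUBIC))
    for i,(x,y) in enumerate(((432,347.6),(445,306),(446.4,262),(435.6,219.7))):
        m=(abs(W[...,0]-x)<14)&(W[...,1]<y+8)&(W[...,1]>y-36)&(W[...,2]<80)
        print(n,i+1,m.sum(),np.percentile(W[m][:,2],[50,90,99]).round(1) if m.any() else'')
    m=(W[...,2]>13)&(W[...,2]<60)&(W[...,0]>390)&(W[...,0]<530)&(W[...,1]>165)&(W[...,1]<400)
    print(cv2.minAreaRect(W[m][:,:2].astype(np.float32)))
E
```

```text
clock: 8.72
eef_pos: [415.5, 185.6, 180.6]
tcp_rot: [3.139, 0.001, 2.45]
contact_force: [0.2, 0.4, -0.2]
opening: 0.003
grasp_force: 0.0
clock: 9.22
eef_pos: [372.7, 220.6, 233.6]
tcp_rot: [3.14, 0.001, 2.452]
contact_force: [0.2, -0.5, -0.0]
opening: -0.001
grasp_force: 0.0
side 1 200 [24.1 27.1 28.2]
side 2 228 [24.7 27.1 27.9]
side 3 271 [24.7 27.  28. ]
side 4 252 [24.6 26.8 28.1]
((457.0556335449219, 284.5127868652344), (114.90776824951172, 199.28480529785156), 1.8796366453170776)
top 1 204 [23.  26.4 27.9]
top 2 217 [23.  26.8 28.8]
top 3 209 [23.7 26.9 28.4]
top 4 194 [23.  26.3 29.5]
((458.64599609375, 284.4422607421875), (114.78707122802734, 199.93136596679688), 1.853745937347412)
```

View pics/side4.png

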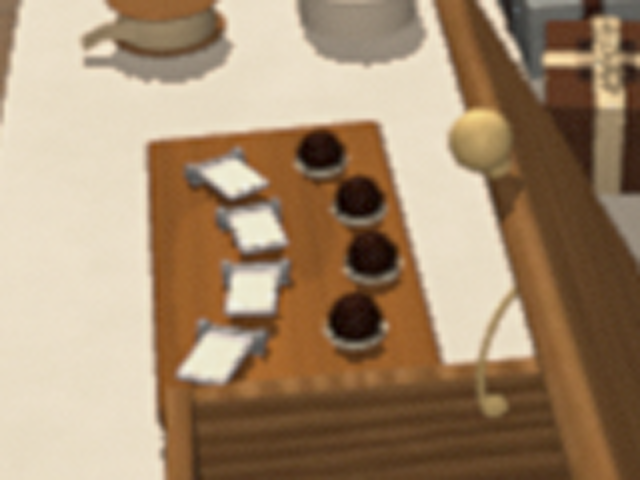

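All four flags lie flat, the board has not moved, and the chocolates are untouched. I'll hand it in.

```bash
python3 -c "
from rig import r
print(r.sign_off())"
```

```text
the job is handed in; nothing more can be done
None
```

I folded all four flags flat, one after another from left to right, in one gentle pass; contact force readings stayed under about 2 N, the final pictures showed the board unmoved, and I handed the job in at about 9 s.

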